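# Slide the locked ware carriage to its end stop under the marking needle

## Robot

A 6-joint arm with a two-finger parallel gripper is mounted at the origin on the work surface. World frame = base frame: x ahead of the robot, y to its left, z up, the work surface at z = 0. Lengths are in m, angles in rad, forces in N, time in s.
With the tool pointing down it reaches from about 0.275 to 0.85 m from the base axis. Payload 19 kg.
Tool frame: the origin (TCP) lies between the finger pads; the fingertips stand 11 mm ahead of it and the grasp point (between the pads) lies 8 mm behind it; z points along the fingers, y is the line along which they close (so a half turn about z gives the same grasp; the last joint's range is limited). The gripper opens to 85 mm and grips with 20 to 120 N. Pads are 22 mm wide; open, the fingers measure 114 mm over their backs; the gripper's body (76 mm by 85 mm) begins 54 mm behind the grasp point. The pads swing forward as they close: fully open they stand 13 mm farther back than shut.
Start: joints at [-1.408, 0.15, 1.437, -0, 1.554, -0.134], TCP at [0.168, -0.55, 0.242] pointing down, gripper open.
Joint ranges: [-2.8, 2.8], [-0.68, 2.1], [0.12, 2.68], [-1.39, 4.53], [0.16, 2.79], [-2.81, 2.81]. Speed limits (rad/s): [1.89, 1.89, 2.22, 3.01, 3.01, 3.01].

## Interface

Orientations are given as [roll, pitch, yaw] about the fixed x, y, z axes, in that order (R = Rz(yaw) Ry(pitch) Rx(roll)).
In Python, from rig import manip, camrig gives the robot as it stands (manip), with the cameras (camrig).
- The arm moves only by the tool creep_tool, called after "Call:" in YAML: its name, and indented under it one key for each argument. Schema: {"type":"object","properties":{"motion":{"type":"string"},"clamp_n":{"type":"number"},"only":{"type":"string"},"quiet":{"type":"boolean"},"lines":{"type":"string"}},"required":["motion"],"additionalProperties":false}. motion is a string of 1 to 5 rows, parted by a bar, with the numbers parted by commas; each row has 7 numbers: dx, dy, dz in shares of the most that a row can go, 1 being 62.5 mm, then a rotation vector rx, ry, rz in shares of pi rad (1.0 is pi rad), then the finger opening in m; each row shifts and turns the commanded pose from where the row before left it, along the tool's axes as they then stand; what a row does not reach is not made up. A row lasts 1/8 s, in which the tool goes at most 0.0625 m and 0.188 rad, less where a joint would pass 70% of its speed; a pose out of reach is approached as far as the arm can. The fingers move at their own pace and stop on an object; clamp_n is the grip in N (left out, the last holds). Time passes only in rows, so rows that do not move let the fingers close. The tool returns the time, the measured TCP pose, the force, the opening and the grip force at its end. only (a regular expression) keeps the lines of the reply that match it, lines (a string "A,B") keeps lines A to B, and quiet returns only ok. A shift or turn number past 1, either way, is cut back to 1. Input that does not fit is refused with a message, and nothing moves.
- manip.read_state(): the state, without advancing time (a new reading comes with each control period).
- camrig.get_image(name): name is "side" or "top" or "wrist"; returns (picture, depth): 384x512x3 uint8, red, green, blue; 384x512 float32, m along the optical axis (not along the pixel's ray), 0 where there is no reading.
- camrig.get_calibration(name): a dict with "intrinsics" (3x3 intrinsics, pixels), "R" (3x3) and "t" (3): a world point X has camera coordinates R X + t. Camera axes: x right, y down, z forward; pixel columns grow to the right and rows downward; lengths in m; the calibration is good to about 2 mm. A picture is of the moment at which its call begins: read the wrist's pose just before it. get_calibration takes no time and is no camera call; for the wrist camera it gives the pose at the moment of the call.
- manip.hand_in(): hands the job in; it is judged then, once.
The state is a dict: "time_s": time; "joints": joint angles; "dq": joint speeds; "joint_torque": joint torques, N m; "tool_pos": TCP position; "ee_rot": TCP orientation; "force": force on the tool from outside, world axes, zero at the start; "wrist_torque": the same for the moment, N m; "width": finger opening in m; "grip_force": force on a finger pad.
Only numpy, scipy, OpenCV 4.12 (cv2) and the standard library are available. Lean on these libraries where they do the work, as an engineer would, in place of code of your own. Each camera call takes 0.05 s, during which the arm holds its last target. There are 200 camera calls.

## Task

Press the round black button on the ware carriage with the fingertips and keep it held down while you push the carriage along its rails, bowl riding on it, until it is fully against the end stop with the marking needle. Then let the button spring up so that the carriage is locked there, and take the hand away. Do not touch the bowl, and leave the jar, the cup and the wooden rib where they are.

Things in the scene. Friction and masses are not known exactly. Their poses are not given: they have to be found in the camera images.
- slide: Fixed base of the ware slide: grey plate 250 x 350 x 14 mm with two steel rails (tops at height 42 mm) and a toothed rack. Origin at table height on the line along which the button travels; x across the rails, away from the robot; y along the rails towards the end stop; z up. The plate spans x -67 to +183, y -150 to +200 mm. All points below share these axes; heights are above the table.
- carriage (a joint): Travel of the aluminium carriage along the base's +y, m: 0 in its start notch, 0.10 to 0.16 at the stop. Deck 235 mm across (base x -60 to +175), 110 mm along the rails, top at height 56 mm. Button up: locked to about 2 mm; if it comes up on the way the carriage catches in a rack tooth or short of the stop. Button down: slides against 1.2 N plus 4 N per m/s.
- carriage_nose (a point): Point on the carriage's leading end face (which meets the stop), 55 mm from the button's axis along the base's +y, height 50 mm.
- button_top (a point): Centre of the top of the lock button, a round black cap of 32 mm diameter on the carriage; height 76 mm when up, moves with the cap. Before and behind it along the rails stand two cheeks, 40 mm wide, 8 mm thick, tops at height 84 mm, inner faces 28 mm from the button's axis (56 mm apart): shut fingertips fit between them, press the cap and push on the leading cheek. Open across the rails.
- button (a joint): Press of the button, m: 0 up (locked), 0.008 fully down. The spring takes 2.0 N to start and 5.2 N fully down; the lock is free beyond about 0.005. Let go, the button springs up by itself; at the end stop it springs fully up and locks.
- stop_face (a point): Middle of the end stop's contact face, height 50 mm, which carriage_nose meets when home. Dark steel block, 70 mm across, 25 mm along the rails, top at 64 mm, two steel screw heads to 70 mm. 160 mm in +x of this point a post rises to 155 mm; its arm at 145 mm reaches 55 mm towards -y and carries a thin needle over where the bowl's rim comes to stand.
- bowl_place (a point): Centre of the round cork patch on the carriage deck where the bowl stands, 115 mm from the button's axis in +x of the base, height 56 mm.
- bowl: Loose terracotta bowl riding on the carriage, 92 mm rim diameter, 55 mm tall, about 0.25 kg, rim 111 mm above the table. Origin at the centre of its underside, z up. It is not to be touched.
- jar: Bystander: glass jar with a steel lid, 64 mm diameter, 85 mm tall, on the table beside the base's -y end. Origin at the centre of its underside.
- cup: Bystander: white ceramic cup, 72 mm rim diameter, 75 mm tall, on the table beyond the base's +y end. Origin at the centre of its underside.
- rib: Bystander: flat wooden potter's rib, 60 x 100 x 14 mm, on the table between the robot and the base. Origin at the centre of its underside.

How it is judged:
By the outcome, as a careful person would: the job done as asked, in the order asked, and still so for the second after the job is handed in, with the robot touching nothing.
It also fails if it takes over 40 s, if anything falls off the work surface, if the arm or the gripper's body presses on something with over 40 N, if the wrist force passes 120 N, or if a joint passes its speed limit or range.

## Working session

There is one attempt and no reset: what is moved stays moved. The work goes in short steps, Python scripts to look and compute and a tool call to move; the robot and the scene stay as the last step left them, time stands still between calls to the robot, and variables do not carry over. Pictures are saved under pics/ and viewed, at most 10 in all, crops included, and the job is handed in when it is done.

```bash
ls; mkdir -p pics
```

Run:
```python
from rig import manip, camrig
import cv2,numpy as np
s=manip.read_state();print({k:np.round(v,3).tolist() for k,v in s.items()})
for n in("top","side"):
    p,d=camrig.get_image(n);cv2.imwrite(f"pics/{n}0.png",p[:,:,::-1]);np.savez(f"{n}0.npz",p=p,d=d,**camrig.get_calibration(n))
```

```text
pics
rig.py
{'time_s': 0.0, 'joints': [-1.408, 0.151, 1.438, 0.0, 1.554, -0.134], 'dq': [-0.001, 0.001, -0.002, 0.001, 0.001, -0.002], 'joint_torque': [0.001, -71.306, -57.086, -0.0, 0.009, 0.0], 'tool_pos': [0.168, -0.55, 0.242], 'ee_rot': [-3.14, -0.0, 0.297], 'force': [0.136, 0.434, -0.181], 'wrist_torque': [-0.007, 0.012, -0.017], 'grip_force': 0.0, 'width': 0.086}
```

View pics/top0.png

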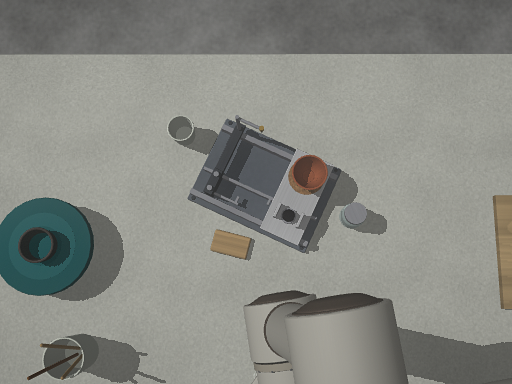

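View pics/side0.png

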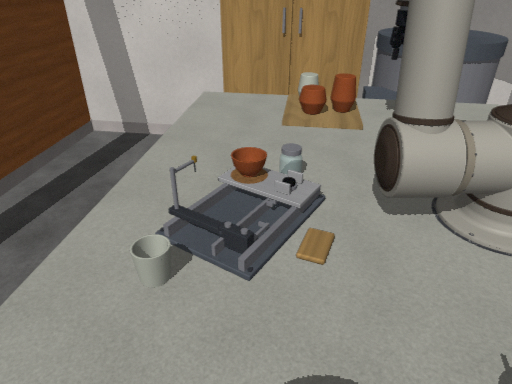

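The top view shows the black button at about (289,215), the bowl at (309,173), and the stop's two screw heads at (215,174) and (209,187). The plate corners are at about (229,120), (338,170), (305,250) and (190,198), and the rib is at (231,244). Next I turn these into positions.

Create h.py:
```python
import numpy as np,cv2
def w(z,u,v,h=None):
    K,R,t=z['intrinsics'],z['R'],z['t']
    r=np.linalg.inv(K)@[u,v,1]
    if h is None: return R.T@(r*z['d'][int(round(v)),int(round(u))]-t)
    c=-R.T@t; q=R.T@r; return c+q*(h-c[2])/q[2]
```

Run:
```python
from h import *
z=np.load('top0.npz');p=z['p']
np.set_printoptions(precision=4,suppress=True)
g=p.max(2)
m=np.zeros_like(g);m[205:227,278:302]=(g[205:227,278:302]<45)
n,l,st,c=cv2.connectedComponentsWithStats(m);print(st,c)
i=1+np.argmax(st[1:,4]);b=w(z,*c[i],.076);print('button',b,w(z,*c[i]))
for nm,uv,h in[('c1',(229,120),.014),('c2',(338,170),.014),('c3',(305,250),.014),('c4',(190,198),.014),('s1',(215,174),.07),('s2',(209,187),.07),('rib',(231,244),.014)]:
    print(nm,w(z,*uv,h),w(z,*uv)[2])
hs=cv2.cvtColor(p,cv2.COLOR_RGB2HSV)
m=((p[:,:,0]>p[:,:,2]*1.8+20)).astype(np.uint8);m[:150]=0;m[200:]=0;m[:,:280]=0;m[:,335:]=0
n,l,st,c=cv2.connectedComponentsWithStats(m);i=1+np.argmax(st[1:,4]);print(st[i],'bowl',w(z,*c[i],.1))
cr=cv2.resize(p[100:265,170:380],None,fx=3.6,fy=3.6,interpolation=cv2.INTER_CUBIC);cv2.imwrite('pics/crop1.png',cr[:,:,::-1])
```

```text
[[     0      0    512    384 196603]
 [   290    210      4      3      4]
 [   292    219      1      1      1]] [[255.4991 191.4995]
 [291.5    210.75  ]
 [292.     219.    ]]
button [0.5096 0.0122 0.076 ] [0.5098 0.0121 0.0746]
c1 [0.7721 0.1808 0.014 ] 0.011358784974465422
c2 [ 0.6298 -0.1188  0.014 ] 0.010878633053548942
c3 [ 0.4124 -0.0258  0.014 ] 0.01103067074710573
c4 [0.5527 0.2838 0.014 ] 0.013336951010511203
s1 [0.6075 0.2112 0.07  ] 0.06545715307353318
s2 [0.5729 0.2263 0.07  ] 0.07061817303454358
rib [0.4284 0.1714 0.014 ] 0.012590714341854312
[315 158  12  30  38] bowl [ 0.6018 -0.0682  0.1   ]
```

View pics/crop1.png

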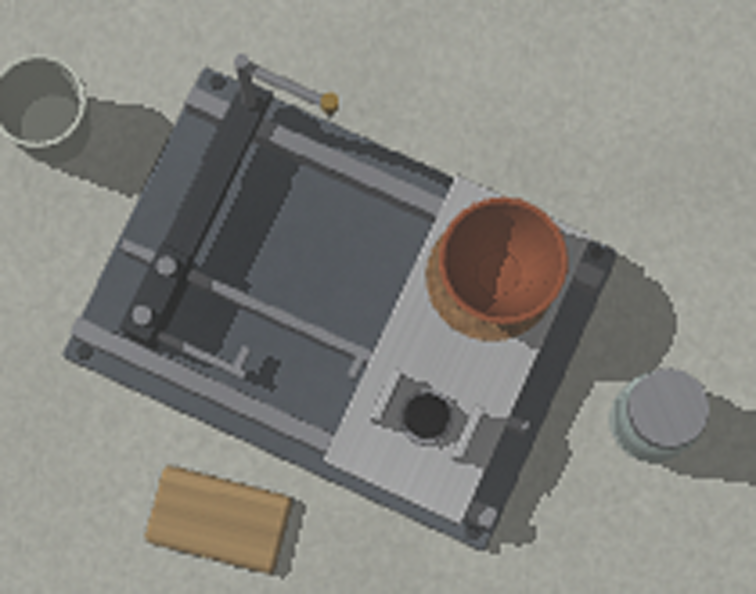

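The crop shows the button cap centred at crop (427,416), with the cheeks at (395,400) and (480,435). The stop bar is on the left, and the plate corners are at (207,68), (617,247), (490,550) and (65,352). Now I fit the slide pose.

Run:
```python
from h import *
from scipy.optimize import least_squares
np.set_printoptions(precision=4,suppress=True)
z=np.load('top0.npz')
f=lambda u,v:(170+(u+.5)/3.6-.5,100+(v+.5)/3.6-.5)
L=[((207,68),(.183,.2),.014),((617,247),(.183,-.15),.014),((490,550),(-.067,-.15),.014),((65,352),(-.067,.2),.014),((427,416),(0,None),.076)]
P=[w(z,*f(*a),h)[:2] for a,b,h in L]
def res(q):
    c,s=np.cos(q[2]),np.sin(q[2]);r=[]
    for p,(a,b,h) in zip(P,L):
        d=p-q[:2];x=c*d[0]+s*d[1];y=-s*d[0]+c*d[1]
        r+=[x-b[0]] if b[1] is None else [x-b[0],y-b[1]]
    return np.array(r)*1000
o=least_squares(res,[.5,.05,-.43]);q=o.x;print(q,o.fun)
c,s=np.cos(q[2]),np.sin(q[2])
S=lambda p:np.array([c*(p[0]-q[0])+s*(p[1]-q[1]),-s*(p[0]-q[0])+c*(p[1]-q[1])])
print('button',P[4],S(P[4]))
for nm,uv,h in[('s1',(167,265),.07),('s2',(142,315),.07),('cheekL',(395,400),.084),('cheekR',(478,437),.084),('deckA',(455,177),.056),('deckB',(327,459),.056),('stopedgeA',(272,105),.064),('stopedgeB',(160,345),.064)]:
    print(nm,S(w(z,*f(*uv),h)),w(z,*f(*uv))[2])
# rows helper: target in current tool frame
from rig import manip, camrig
st=manip.read_state();tp=st['tool_pos'];print('yaw target',q[2]+np.pi/2,'drot',q[2]+np.pi/2-st['ee_rot'][2])
y=q[2]+np.pi/2;d=P[4]-np.array(tp)[:2];print('in final tool axes',np.cos(y)*d[0]+np.sin(y)*d[1],np.sin(y)*d[0]-np.cos(y)*d[1])
```

```text
[ 0.5291  0.082  -0.4299] [-1.5706 -2.4254  0.2012  3.8116  0.7935 -1.0863  3.1615 -0.2999 -2.5856]
button [0.4981 0.0206] [-0.0026 -0.0687]
s1 [0.0203 0.1485] 0.07083769380236911
s2 [-0.0205  0.149 ] 0.07055874735466153
cheekL [-0.0026 -0.0434] 0.054948833015873964
cheekR [-0.0022 -0.1077] 0.0549441870445531
deckA [ 0.1711 -0.0143] 0.06025976079731444
deckB [-0.0586 -0.0156] 0.05742590029093607
stopedgeA [0.1627 0.131 ] 0.01426751992276866
stopedgeB [-0.0343  0.1287] 0.018945897211912005
yaw target 1.1408889747567565 drot 0.8440683609077577
in final tool axes 0.6559760434978387 0.062314593564692766
```

Units first: shifts go in shares of 62.5 mm and turns go in shares of pi rad. So -0.169 rad / 3.1416 = -0.0538.

Call:
creep_tool:
  motion: "0,0,0,0,0,-0.0538,0 | 0,0,0,0,0,-0.0538,0 | 0,0,0,0,0,-0.0538,0 | 0,0,0,0,0,-0.0538,0 | 0,0,0,0,0,-0.0535,0"
  clamp_n: 30

```text
time_s: 0.72
tool_pos: [0.1681, -0.5497, 0.2419]
ee_rot: [-3.141, -0.001, 1.146]
force: [-0.2, 0.3, 0.0]
width: -0.0002
grip_force: 0.0
```

Call:
creep_tool:
  motion: "0.8,0.16,0,0,0,0,0 | 0.96,0.16,0,0,0,0,0 | 0.96,0.16,0,0,0,0,0 | 0.96,0.16,0,0,0,0,0 | 0.96,0.16,0,0,0,0,0"

```text
time_s: 1.35
tool_pos: [0.3351, -0.3053, 0.2422]
ee_rot: [-3.142, -0.0, 1.14]
force: [0.0, -0.3, 0.0]
width: 0.0001
grip_force: 0.0
```

Call:
creep_tool:
  motion: "0.96,0.16,0,0,0,0,0 | 0.96,0,0,0,0,0,0 | 0.96,0,0,0,0,0,0 | 0.8,0,0,0,0,0,0 | 0,0,0,0,0,0,0"

```text
time_s: 1.98
tool_pos: [0.4402, -0.0994, 0.2421]
ee_rot: [-3.141, -0.001, 1.145]
force: [0.5, -0.3, 0.8]
width: 0.0003
grip_force: 0.0
```

Add to h.py:
```python
def rel():
    "tool pose in slide axes (x,y), tip height, yaw error"
    from rig import manip, camrig
    s=manip.read_state();p=np.array(s['tool_pos']);q=(.5291,.082,-.4299);c,k=np.cos(q[2]),np.sin(q[2])
    e=np.array(s['ee_rot']);F=np.array(s['force']);d=p-[q[0],q[1],0]
    r=lambda v:np.array([c*v[0]+k*v[1],-k*v[0]+c*v[1]])
    print('t',s['time_s'],'x,y',r(d).round(4),'tip z',(p[2]-.011).round(4),'rot',e.round(3),'F slide xy',r(F).round(1),'Fz',F[2].round(1),'J',np.round(s['joints'],2),'w',s['width'])
```

```bash
python3 -c "from h import *;rel()"
```

```text
t 1.975 x,y [-0.0052 -0.202 ] tip z 0.2311 rot [-3.141e+00 -1.000e-03  1.145e+00] F slide xy [ 0.6 -0.1] Fz 0.8 J [-0.39 -0.11  1.7   0.    1.55  0.03] w 0.00025757751651760667
```

Converted, 0.05 m is 0.8, 0.004 m is 0.064, 0.004 rad / 3.1416 = 0.0013.

Call:
creep_tool:
  motion: "0.72,0.064,0,0,0,0.0013,0 | 0.72,0,0,0,0,0,0 | 0.768,0,0.48,0,0,0,0 | 0,0,0.8,0,0,0,0 | 0,0,0,0,0,0,0"

```text
time_s: 2.6
tool_pos: [0.4993, 0.0211, 0.1595]
ee_rot: [-3.136, 0.002, 1.137]
force: [-0.9, -0.1, 0.9]
width: 0.0004
grip_force: 0.0
```

Run:
```python
from h import *; rel()
from rig import manip, camrig
z=np.load('top0.npz')
K=camrig.get_calibration('wrist');p,d=camrig.get_image('wrist');cv2.imwrite('pics/wr1.png',p[:,:,::-1]);np.savez('wr1.npz',p=p,d=d,**K)
```

```text
t 2.6 x,y [-0.0018 -0.0677] tip z 0.1485 rot [-3.136e+00  2.000e-03  1.137e+00] F slide xy [-0.8 -0.5] Fz 0.9 J [-0.11  0.04  1.73 -0.    1.38  0.32] w 0.0004071646593985594
```

View pics/wr1.png

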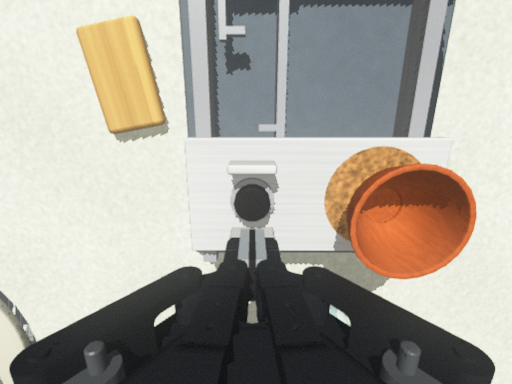

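The wrist view shows the cap at (252,202), the leading cheek's top at (252,167), and the deck's leading edge at row 138. The deck's left and right sides are at columns 187 and 450. The fingertips are near (252,245).

Run:
```python
from h import *; rel()
from rig import manip, camrig
z=np.load('wr1.npz');q=(.5291,.082,-.4299);c,s=np.cos(q[2]),np.sin(q[2])
S=lambda p:np.round([c*(p[0]-q[0])+s*(p[1]-q[1]),-s*(p[0]-q[0])+c*(p[1]-q[1]),p[2]],4)
for n,u,v,h in[('cap',252,202,.076),('cheek outer',252,162,.084),('cheek inner',252,172,.084),('edgeL',200,138,.056),('edgeR',440,138,.056),('L',187,200,.056),('cork',378,200,.056)]:print(n,S(w(z,u,v,h)),S(w(z,u,v)))
```

```text
t 2.65 x,y [-0.0006 -0.0676] tip z 0.1512 rot [-3.139e+00  1.000e-03  1.136e+00] F slide xy [-0.5  0.2] Fz 1.0 J [-0.11  0.04  1.72 -0.    1.38  0.32] w 0.00018330159904490282
cap [-0.0019 -0.0657  0.076 ] [-0.0019 -0.0662  0.0744]
cheek outer [-0.0017 -0.0302  0.084 ] [-0.0018 -0.0324  0.071 ]
cheek inner [-0.0018 -0.0382  0.084 ] [-0.0018 -0.0384  0.083 ]
edgeL [-0.0469 -0.0138  0.056 ] [-0.0475 -0.0141  0.0527]
edgeR [ 0.1601 -0.0145  0.056 ] [ 0.1622 -0.0147  0.053 ]
L [-0.0623 -0.0701  0.056 ] [-0.0774 -0.0883 -0.0014]
cork [ 0.1142 -0.0704  0.056 ] [ 0.1119 -0.0689  0.0607]
```

Converted, 0.035 m is 0.56, 0.03 m is 0.48.

Call:
creep_tool:
  motion: "0.128,-0.016,0.48,0,0,0,0 | 0,0,0.56,0,0,0,0 | 0,0,0.064,0,0,0,0 | 0,0,0,0,0,0,0"

```text
time_s: 3.15
tool_pos: [0.5043, 0.0285, 0.0954]
ee_rot: [3.14, -0.001, 1.136]
force: [0.4, -0.2, 0.2]
width: 0.0
grip_force: 0.0
```

```bash
python3 -c "from h import *;rel()"
```

```text
t 3.15 x,y [-0.0002 -0.059 ] tip z 0.0844 rot [ 3.140e+00 -1.000e-03  1.136e+00] F slide xy [ 0.5 -0. ] Fz 0.2 J [-0.1   0.1   1.8   0.    1.24  0.34] w 4.532673146817053e-05
```

Converted, 0.005 m is 0.08, 0.003 m is 0.048.

Call:
creep_tool:
  motion: "0,0,0.08,0,0,0,0 | 0,0,0.048,0,0,0,0 | 0,0,0,0,0,0,0"

```text
time_s: 3.52
tool_pos: [0.5037, 0.0291, 0.0856]
ee_rot: [3.141, -0.0, 1.137]
force: [1.4, -1.2, 2.2]
width: 0.0005
grip_force: 1.1
```

Call:
creep_tool:
  motion: "0,0,0.064,0,0,0,0 | 0,0,0.048,0,0,0,0 | 0,0,0,0,0,0,0 | 0,0,0,0,0,0,0"

```text
time_s: 4.03
tool_pos: [0.5039, 0.0291, 0.0789]
ee_rot: [3.14, -0.001, 1.137]
force: [0.2, 0.6, 10.6]
width: 0.0003
grip_force: 5.7
```

```bash
python3 -c "from h import *;rel()"
```

```text
t 4.025 x,y [-0.0009 -0.0586] tip z 0.0679 rot [ 3.140e+00 -1.000e-03  1.137e+00] F slide xy [-0.1  0.6] Fz 10.6 J [-0.1   0.12  1.82  0.    1.2   0.34] w 0.0002521310599621363
```

Converted, 0.004 m is 0.064.

Call:
creep_tool:
  motion: "0.064,0,0,0,0,0,0 | 0.064,0,0,0,0,0,0 | 0.064,0,0,0,0,0,0 | 0.064,0,0,0,0,0,0 | 0.064,0,0,0,0,0,0"

```text
time_s: 4.65
tool_pos: [0.5123, 0.0473, 0.0789]
ee_rot: [3.141, -0.0, 1.137]
force: [-1.3, -0.7, 12.4]
width: -0.0003
grip_force: 5.8
```

```bash
python3 -c "from h import *;rel()"
```

```text
t 4.65 x,y [-0.0008 -0.0386] tip z 0.0679 rot [ 3.141 -0.     1.137] F slide xy [-0.9 -1.1] Fz 12.4 J [-0.06  0.14  1.79 -0.    1.21  0.38] w -0.0002974582824792444
```

Converted, 0.008 m is 0.128, 0.006 m is 0.096.

Call:
creep_tool:
  motion: "0.096,0,0,0,0,0,0 | 0.128,0,0,0,0,0,0 | 0.128,0,0,0,0,0,0 | 0.128,0,0,0,0,0,0 | 0.128,0,0,0,0,0,0"

```text
time_s: 5.28
tool_pos: [0.5283, 0.0819, 0.0789]
ee_rot: [3.141, -0.0, 1.137]
force: [-0.0, -1.5, 11.2]
width: -0.0001
grip_force: 5.7
```

Call:
creep_tool:
  motion: "0.128,0,0,0,0,0,0 | 0.128,0,0,0,0,0,0 | 0.128,0,0,0,0,0,0 | 0.128,0,0,0,0,0,0 | 0.096,0,0,0,0,0,0"

```text
time_s: 5.9
tool_pos: [0.5443, 0.1165, 0.0789]
ee_rot: [3.141, -0.001, 1.137]
force: [-0.3, -1.3, 12.5]
width: -0.0004
grip_force: 5.8
```

Run:
```python
from h import *; rel()
from rig import manip, camrig
K=camrig.get_calibration('wrist');p,d=camrig.get_image('wrist');cv2.imwrite('pics/wr2.png',p[:,:,::-1]);np.savez('wr2.npz',p=p,d=d,**K)
```

```text
t 5.9 x,y [-0.0006  0.0377] tip z 0.0679 rot [ 3.141e+00 -1.000e-03  1.137e+00] F slide xy [ 0.3 -1.3] Fz 12.5 J [ 0.07  0.22  1.7  -0.    1.22  0.51] w -0.0003744312115552137
```

View pics/wr2.png

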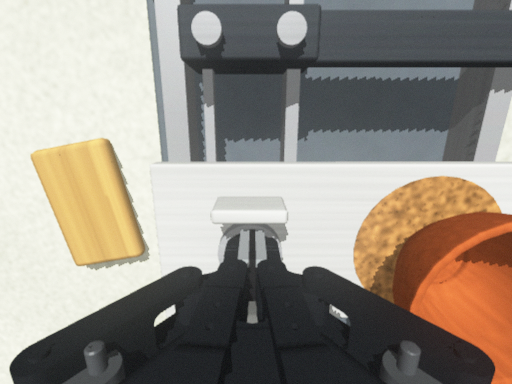

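The wrist view shows the carriage with its leading edge at row 163, the stop's face at row 70, the cheek's inner edge at row 222, and the bowl still on its cork. Next I measure the gap that remains.

Run:
```python
from h import *; rel()
z=np.load('wr2.npz');q=(.5291,.082,-.4299);c,s=np.cos(q[2]),np.sin(q[2])
S=lambda p:np.round([c*(p[0]-q[0])+s*(p[1]-q[1]),-s*(p[0]-q[0])+c*(p[1]-q[1]),p[2]],4)
for n,u,v,h in[('cheek inner',252,211,.084),('edge',200,163,.056),('edge',350,163,.056),('stop',250,61,.064),('stop low',250,69,.045),('screw',207,28,.07)]:print(n,S(w(z,u,v,h)),S(w(z,u,v)))
```

```text
t 5.95 x,y [-0.0006  0.0383] tip z 0.0679 rot [ 3.141e+00 -1.000e-03  1.137e+00] F slide xy [-0.8  0.7] Fz 9.9 J [0.07 0.22 1.69 0.   1.22 0.51] w -0.00012149161603862887
cheek inner [-0.0002  0.0638  0.084 ] [-0.0002  0.0629  0.0817]
edge [-0.0303  0.0834  0.056 ] [-0.0311  0.0828  0.052 ]
edge [0.057  0.0831 0.056 ] [0.0577 0.0828 0.054 ]
stop [-0.0009  0.1357  0.064 ] [-0.0009  0.1369  0.0577]
stop low [-0.001   0.1351  0.045 ] [-0.0011  0.1367  0.0353]
screw [-0.0207  0.1485  0.07  ] [-0.0207  0.1486  0.0695]
```

Converted, 0.008 m is 0.128, 0.006 m is 0.096.

Call:
creep_tool:
  motion: "0.096,0,0,0,0,0,0 | 0.128,0,0,0,0,0,0 | 0.128,0,0,0,0,0,0 | 0.128,0,0,0,0,0,0 | 0.096,0,0,0,0,0,0"

```text
time_s: 6.58
tool_pos: [0.5595, 0.1491, 0.0789]
ee_rot: [3.141, -0.001, 1.137]
force: [-0.7, -1.6, 12.1]
width: -0.0002
grip_force: 5.7
```

Call:
creep_tool:
  motion: "0.064,0,0,0,0,0,0 | 0.064,0,0,0,0,0,0 | 0.048,0,0,0,0,0,0 | 0.048,0,0,0,0,0,0 | 0.048,0,0,0,0,0,0"

```text
time_s: 7.2
tool_pos: [0.5665, 0.1644, 0.0789]
ee_rot: [3.141, -0.001, 1.137]
force: [0.1, -0.8, 11.0]
width: -0.0002
grip_force: 5.5
```

Call:
creep_tool:
  motion: "0.048,0,0,0,0,0,0 | 0.048,0,0,0,0,0,0 | 0.032,0,0,0,0,0,0 | 0,0,0,0,0,0,0"

```text
time_s: 7.7
tool_pos: [0.5695, 0.171, 0.0787]
ee_rot: [3.141, 0.001, 1.137]
force: [-3.3, -7.0, 14.0]
width: 0.0002
grip_force: 6.3
```

```bash
python3 -c "from h import *;rel()"
```

```text
t 7.7 x,y [-0.0004  0.0977] tip z 0.0677 rot [3.141e+00 1.000e-03 1.137e+00] F slide xy [-0.1 -7.7] Fz 14.0 J [ 0.16  0.3   1.6  -0.    1.24  0.6 ] w 0.00015525821359116117
```

Converted, 0.002 m is 0.032.

Call:
creep_tool:
  motion: "0.032,0,0,0,0,0,0 | 0.032,0,0,0,0,0,0 | 0,0,0,0,0,0,0"

```text
time_s: 8.07
tool_pos: [0.5701, 0.1723, 0.0787]
ee_rot: [-3.141, 0.006, 1.136]
force: [-15.7, -28.9, 22.0]
width: 0.0002
grip_force: 18.8
```

Run:
```python
from h import *; rel()
from rig import manip, camrig
K=camrig.get_calibration('wrist');p,d=camrig.get_image('wrist');cv2.imwrite('pics/wr3.png',p[:,:,::-1]);np.savez('wr3.npz',p=p,d=d,**K)
```

```text
t 8.075 x,y [-0.0004  0.0992] tip z 0.0677 rot [-3.141  0.006  1.136] F slide xy [ -2.2 -32.8] Fz 22.0 J [ 0.17  0.3   1.6  -0.    1.25  0.6 ] w 0.00020216929798988432
```

View pics/wr3.png

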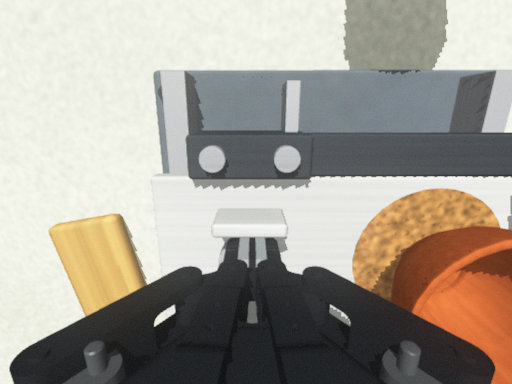

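The carriage edge at row 177 now meets the stop, with its screws at (212,159) and (287,159), and the push force has risen to 33 N. The carriage is home, so I'll ease the push and lift straight up.

Converted, -0.001 m is -0.016.

Call:
creep_tool:
  motion: "-0.016,0,0,0,0,0,0 | -0.016,0,0,0,0,0,0 | 0,0,0,0,0,0,0"

```text
time_s: 8.5
tool_pos: [0.57, 0.1721, 0.0787]
ee_rot: [3.141, 0.002, 1.137]
force: [-6.1, -12.4, 14.7]
width: 0.0003
grip_force: 10.1
```

Call:
creep_tool:
  motion: "0,0,-0.064,0,0,0,0 | 0,0,-0.064,0,0,0,0 | 0,0,-0.064,0,0,0,0 | 0,0,-0.08,0,0,0,0 | 0,0,0,0,0,0,0"

```text
time_s: 9.12
tool_pos: [0.5703, 0.1735, 0.0953]
ee_rot: [-3.141, -0.0, 1.137]
force: [0.5, 0.3, 0.4]
width: -0.0
grip_force: 0.0
```

```bash
python3 -c "from h import *;rel()"
```

```text
t 9.125 x,y [-0.0007  0.1003] tip z 0.0843 rot [-3.141 -0.     1.137] F slide xy [0.4 0.5] Fz 0.4 J [0.17 0.28 1.58 0.   1.28 0.6 ] w -3.9514500526381594e-05
```

Converted, -0.04 m is -0.64, -0.03 m is -0.48.

Call:
creep_tool:
  motion: "0,0,-0.32,0,0,0,0 | 0,0,-0.64,0,0,0,0 | 0,0,-0.64,0,0,0,0 | -0.48,-0.48,-0.32,0,0,0,0 | -0.48,-0.48,0,0,0,0,0"

```text
time_s: 9.75
tool_pos: [0.4902, 0.1441, 0.2165]
ee_rot: [3.14, -0.001, 1.137]
force: [-0.1, 0.6, -0.2]
width: 0.0001
grip_force: 0.0
```

Call:
creep_tool:
  motion: "-0.48,-0.16,0,0,0,0,0 | 0,0,0,0,0,0,0 | 0,0,0,0,0,0,0"

```text
time_s: 10.12
tool_pos: [0.4693, 0.1214, 0.2154]
ee_rot: [3.141, -0.001, 1.137]
force: [1.4, 0.0, -0.1]
width: -0.0002
grip_force: 0.0
```

Run:
```python
from h import *; rel()
from rig import manip, camrig
K=camrig.get_calibration('wrist');p,d=camrig.get_image('wrist');np.savez('wr4.npz',p=p,d=d,**K)
K=camrig.get_calibration('side');p2,d=camrig.get_image('side');np.savez('s4.npz',p=p2,d=d,**K)
a=cv2.resize(p2[120:290,120:350],(519,384),interpolation=cv2.INTER_CUBIC)
cv2.imwrite('pics/end_w.png',p[:,:,::-1]);cv2.imwrite('pics/end_s.png',a[:,:,::-1])
```

```text
t 10.125 x,y [-0.0708  0.0109] tip z 0.2044 rot [ 3.141e+00 -1.000e-03  1.137e+00] F slide xy [1.2 0.6] Fz -0.1 J [ 0.09 -0.03  1.68  0.    1.49  0.53] w -0.00018492690900473392
```

View pics/end_w.png

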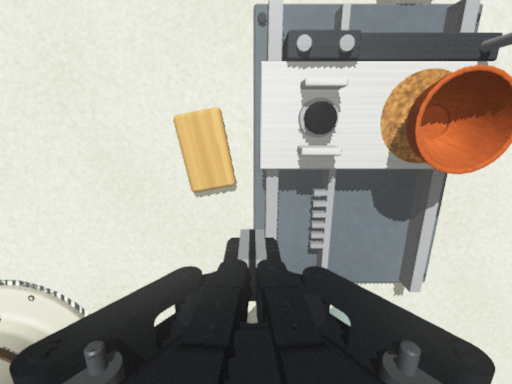

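View pics/end_s.png

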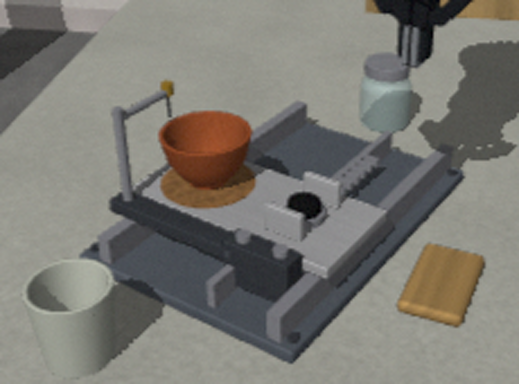

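Both views show the carriage against the stop, the cap up at wrist (321,118), the bowl on its cork under the needle, and the jar, cup and rib where they were. I'll check the button height from depth before handing in.

Run:
```python
from h import *
z=np.load('wr4.npz');q=(.5291,.082,-.4299);c,s=np.cos(q[2]),np.sin(q[2])
S=lambda p:np.round([c*(p[0]-q[0])+s*(p[1]-q[1]),-s*(p[0]-q[0])+c*(p[1]-q[1]),p[2]],4)
print('cap z',np.median([w(z,u,v)[2] for u in range(314,329,2) for v in range(111,126,2)]),'deck z',np.median([w(z,u,v)[2] for u in range(270,288,3) for v in range(90,150,5)]))
print(S(w(z,321,118)),S(w(z,270,62,.056)),S(w(z,330,60,.064)))
```

```text
cap z 0.0741661292374815 deck z 0.05427777933599742
[-0.002   0.0812  0.0734] [-0.052   0.1348  0.056 ] [0.0053 0.1348 0.064 ]
```

Before the press, the cap read 0.0744 at the same depth bias, so it is fully up again. The carriage edge coincides with the stop face.

```bash
python3 -c "
from rig import manip, camrig
print(manip.hand_in())"
```

```text
the job is handed in; nothing more can be done
None
```

The job is handed in: the carriage is locked against the end stop with the button up, the bowl is untouched on its cork patch under the needle, the jar, cup and rib are where they were, and the hand is clear after about 10 s.

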